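# Unlock the cam and slide the sample under the reader

## Robot

A 7-joint arm with a two-finger parallel gripper is mounted at the origin on the work surface. World frame = base frame: x ahead of the robot, y to its left, z up, the work surface at z = 0. Lengths are in m, angles in rad, forces in N, time in s.
With the tool pointing down it reaches from about 0.425 to 0.875 m from the base axis. Payload 4.7 kg.
Tool frame: the origin (TCP) lies between the finger pads; the fingertips stand 11 mm ahead of it and the grasp point (between the pads) lies 8 mm behind it (bot.tips_ahead is the distance from the TCP to the fingertips, in m); z points along the fingers, y is the direction in which the jaws open and shut (so a half turn about z gives the same grasp; the last joint's range is limited). The gripper opens to 85 mm and grips with 20 to 120 N. Pads are 22 mm wide; open, the fingers measure 114 mm over their backs; the gripper's body (76 mm by 85 mm) begins 54 mm behind the grasp point. The pads swing forward as they close: fully open they stand 13 mm farther back than shut.
Start: joints at [1.215, 0.321, -0.07, 1.45, 0.023, 1.371, -0.057], TCP at [0.235, -0.606, 0.242] pointing down, gripper open.
Joint ranges: [-2.86, 2.86], [-0.3, 2.09], [-1.38, 1.24], [0.06, 2.45], [-1.56, 4.7], [0.09, 2.05], [-2.69, 2.69]. Speed limits (rad/s): [2.57, 2.57, 3.14, 3.14, 3.14, 3.14, 3.14].

## Interface

Orientations are given as a unit quaternion [x, y, z, w].
In Python, from plant import telemetry, imaging, bot gives the robot as it stands.
- The arm moves only by the tool step_arm, never from a script. Its argument "motion" is a list that holds one entry, the list of rows, each a list of 7 numbers: the turn, a rotation vector about the world's x, y, z in rad, then the shift along the world's x, y, z in m, then the finger opening in m, from 0 to 0.0854. A call has 1 to 5 rows; each row is the pose to reach, as a shift and turn from the pose measured when the call began; what a row does not reach only later rows make up. A row lasts 1/10 s, in which the tool goes at most 50 mm and 8.59 degrees, less where a joint would pass 70% of its speed; a pose out of reach is approached as far as the arm can. A call with a gripper value outside its range is refused whole. The fingers move at their own pace and stop on an object; the grip force is fixed at half the most. Time passes only in rows, so rows that repeat a pose let the fingers close. It gives the time, the measured TCP pose, the force and the opening at its end, in the units of the state.
- telemetry.observe(): the state, without advancing time (a new reading comes with each control period).
- imaging.snapshot(name): name is "side" or "top"; returns the picture (480x640x3 uint8, blue, green, red); there is no depth.
- imaging.camera_info(name): a dict with "fx", "fy", "cx", "cy" (pixels), "extrinsics" (4x4, takes a point from world to camera coordinates). Camera axes: x right, y up, looking along -z (the intrinsics and any distortion apply to the point x, -y, -z); pixel columns grow to the right and rows downward; lengths in m; the calibration is good to about 2 mm. A picture is of the moment at which its call begins. camera_info takes no time and is no camera call.
- bot.job_done(): hands the job in, once; it reports no verdict.
The state is a dict: "time": time; "q": joint angles; "dq": joint speeds; "joint_efforts": joint torques, N m; "ee_pos": TCP position; "tcp_rot": TCP orientation; "contact_force": force on the tool from outside, world axes, zero at the start; "ft_torque": the same for the moment, N m; "grip_width": opening from 0.0 (shut) to 1.0 (fully open).
Only numpy, scipy, OpenCV 4.12 (cv2) and the standard library are available. Lean on these libraries where they do the work, as an engineer would, in place of code of your own. Each camera call takes 0.05 s, during which the arm holds its last target.

## Task

With a fingertip, push the orange peg of the red cam round, anticlockwise seen from above, until the cam is at its low point (its white dot faces straight towards the carriage). Only then push the blue plate forward so that the carriage with its amber bottle goes gently all the way to its stop at the reading head, and take the hand away. Push only: grip and lift nothing, do not touch the amber bottle, keep it standing in its ring, and leave the other things on the bench where they are.

Things in the scene. Friction and masses are not known exactly. Their poses are not given: they have to be found in the camera images.
- stand: Fixed reader on a wooden base plate 360 x 200 x 12 mm. Origin on the bench under the plate, which spans x -155 to +205, y -100 to +100 mm. +x is forward, the carriage's way (away from the robot), y left, z up. Grey reading head, top 90 mm above the bench, at x +120 to +180, y -6 to +74 mm. Guide strip 28 mm high along y +81 mm. Position and yaw vary.
- cam_pivot (a point): Point on the cam's vertical pivot axis, 35 mm above the bench, at x +20, y -45 mm of the stand. The red cam is a disc of 32 mm radius, 12 mm thick (top 26 mm above the bench), its centre 12 mm off this axis; on it a steel lever (top 34 mm above the bench).
- cam_peg (a point): Centre of the top of the orange upright peg on the end of the cam's lever: 16 mm diameter, from 34 to 75 mm above the bench, 65 mm from the pivot axis. Push it to turn the cam; it goes round the pivot on the side away from the carriage, from the robot's side to the far side. About 1.3 N turns it; it stays where it is left.
- cam: The red eccentric cam with its lever and orange peg, all one piece. Origin on its pivot axis, 14 mm above the bench; turns about its z (up). Its high point lies along its own +y, its low point along its -y.
- cam_dot (a point): White dot 9 mm wide on top of the cam, 14.5 mm from the pivot axis, at the low point of the cam (rim only 20 mm from the axis there). At the low point it lies on the carriage's side of the axis, straight towards +y of the stand.
- cam_angle (a joint): Cam angle, rad, growing anticlockwise seen from above. 0: high point to the carriage, at a stop; 3.14: low point to the carriage; 3.39: end stop. Starts at 0.12 to 0.6. The peg lies at 190 degrees + joint from the stand's +x (at the low point: 10 degrees). Near the high point the cam stops the carriage's brass roller after 5 to 10 mm and pushing only jams it; at the low point it passes.
- carriage_travel (a joint): Travel of the carriage in m along +x of the stand: 0 at the start (fully back), 0.08 at its stop (home, at the reading head). About 2 N moves it; it stays where it is left.
- carriage: The aluminium sliding carriage with blue push plate, brass roller (16 mm diameter, on its right flank) and black bottle ring, one piece. Its origin is only a reference: it coincides with the stand's origin when fully back and moves with the carriage along the stand's +x.
- push_plate (a point): Middle of the top edge of the rear face of the blue upright push plate at the back end of the aluminium carriage: 68 mm wide (along the stand's y), 8 mm thick, its top 70 mm and its foot 22 mm above the bench. It faces the robot; push it along the stand's +x. Moves with the carriage.
- socket (a point): Centre of the floor of the black ring (inner radius 26 mm, 10 mm high) on the carriage that the amber bottle stands in, 24 mm above the bench, 142 mm ahead of the push plate's rear face. Moves with the carriage.
- sample_bottle: Loose amber bottle with white cap, 48 mm diameter, 66 mm tall (top 90 mm above the bench), standing in the carriage's ring. Origin at the centre of its underside. Rides on the carriage; not to be touched.
- dropper_bottle: Loose red dropper bottle, 32 mm diameter, 75 mm tall, standing on the bench; leave alone. Origin at the centre of its underside.
- clear_cup: Loose clear plastic cup, rim 68 mm across, 72 mm tall, standing on the bench; leave alone. Origin at the centre of its underside.
- blue_cap: Loose blue screw cap, 42 mm diameter, 16 mm high, on the bench; leave alone. Origin at the centre of its underside.
- white_cap: Loose white screw cap, 42 mm diameter, 16 mm high, on the bench; leave alone. Origin at the centre of its underside.

How it is judged:
By the outcome, as a careful person would: the job done as asked, in the order asked, and still so for the second after the job is handed in, with the robot touching nothing.
It also fails if it takes over 51 s, if anything falls off the work surface, if the arm or the gripper's body presses on something with over 40 N, if the wrist force passes 120 N, or if a joint passes its speed limit or range.

## Working session

There is one attempt and no reset: what is moved stays moved. The work goes in short steps, Python scripts to look and compute and a tool call to move; the robot and the scene stay as the last step left them, time stands still between calls to the robot, and variables do not carry over. Pictures are saved under pics/ and viewed, and the job is handed in when it is done.

Besides the shell and the picture viewer there is one more tool, called after "Call:" as name([rows], argument=value, ...), one row to a line, values as JSON. step_arm: Moves the arm, as the interface text tells. Its arguments: {"type":"object","properties":{"motion":{"type":"array"}},"required":["motion"]}

```bash
mkdir -p pics
cat > h.py <<'E'
import numpy as np,cv2
from plant import telemetry, imaging, bot
def snap(n,f):
    im=imaging.snapshot(n); cv2.imwrite('pics/'+f,im); return im
def ray(n,u,v,z):
    c=imaging.camera_info(n);E=np.array(c['extrinsics']);R=E[:3,:3];t=E[:3,3]
    d=np.array([(u-c['cx'])/c['fx'],-(v-c['cy'])/c['fy'],-1.]);o=-R.T@t;d=R.T@d
    return o+d*(z-o[2])/d[2]
def proj(n,p):
    c=imaging.camera_info(n);E=np.array(c['extrinsics']);q=E[:3,:3]@np.array(p)+E[:3,3]
    return c['cx']+c['fx']*q[0]/-q[2], c['cy']+c['fy']*-q[1]/-q[2]
E
python3 - <<'E'
from h import *
print(telemetry.observe())
for n in('top','side'):
    snap(n,n+'0.png');print(imaging.camera_info(n))
E
```

```text
{'time': 0.0, 'q': array([ 1.21510986,  0.32181857, -0.07006654,  1.45165152,  0.02258246,
        1.37080904, -0.05686855]), 'dq': array([-8.48559656e-04, -8.97380246e-05,  3.34367839e-04,  7.02843471e-04,
       -1.78265683e-03, -9.61685859e-04, -2.22023627e-04]), 'joint_efforts': array([ 2.99252715e-04, -4.93578029e+01, -3.81922396e-01, -3.14330864e+01,
        1.30204554e-02,  1.13155684e-02, -1.50927241e-05]), 'ee_pos': array([ 0.23468625, -0.60560609,  0.241238  ]), 'tcp_rot': array([ 9.82951696e-01,  1.83861527e-01, -2.17027648e-04, -9.24871783e-04]), 'contact_force': array([-0.35765211,  0.02597815, -0.16713651]), 'ft_torque': array([ 0.01611005, -0.04314994,  0.02786639]), 'grip_width': 1.0024581193504907}
{'fx': 474.21147281020217, 'fy': 474.21147281020217, 'cx': 316.8541534811338, 'cy': 238.19787031763377, 'extrinsics': array([[ 0.02123696, -0.99973082, -0.00934265, -0.00397369],
       [ 0.98084954,  0.01902444,  0.19383562, -0.62060858],
       [-0.1936057 , -0.01328022,  0.98098954, -0.75136233],
       [ 0.        ,  0.        ,  0.        ,  1.        ]])}
{'fx': 484.73307429989524, 'fy': 484.73307429989524, 'cx': 318.19557855840344, 'cy': 241.84560956042284, 'extrinsics': array([[ 0.80443496, -0.59403775, -0.0018855 , -0.49865027],
       [ 0.46412655,  0.62652422,  0.62614211, -0.33524488],
       [-0.37077074, -0.50456571,  0.77970668, -0.69356023],
       [ 0.        ,  0.        ,  0.        ,  1.        ]])}
```

View pics/top0.png

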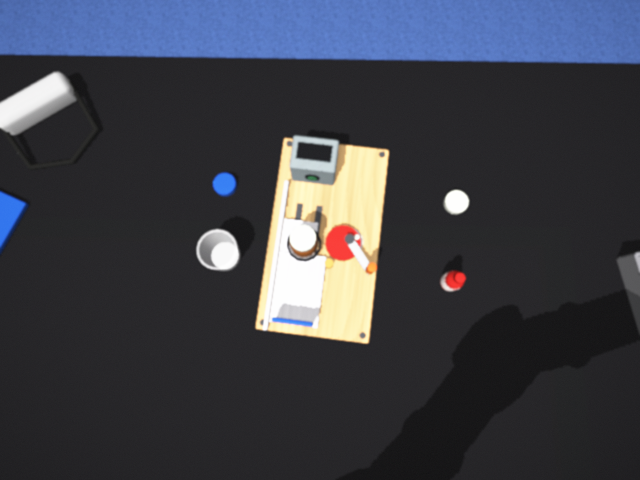

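View pics/side0.png

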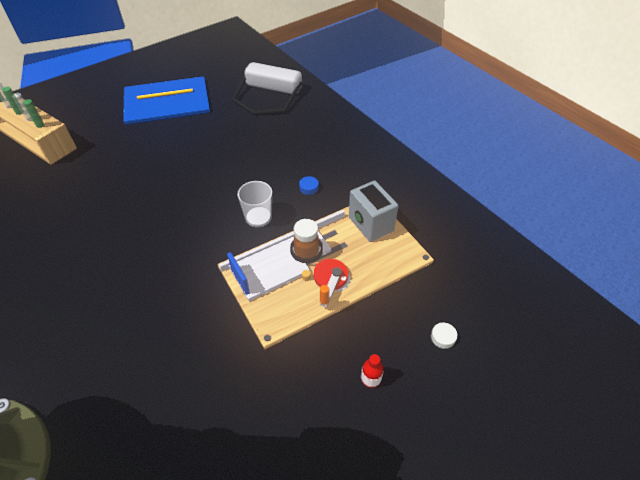

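Run:
```python
import cv2
im=cv2.imread('pics/top0.png')
cv2.imwrite('pics/crop0.png',cv2.resize(im[130:390,200:460],None,fx=2.3,fy=2.3,interpolation=cv2.INTER_CUBIC))
```

```text
(no output)
```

View pics/crop0.png

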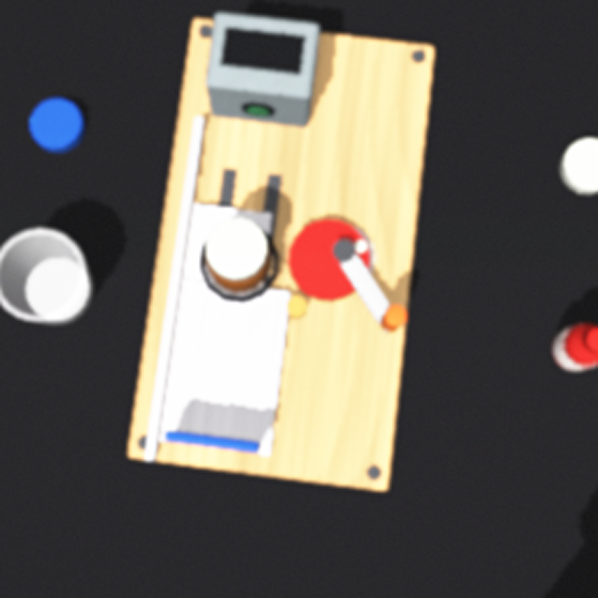

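The top view shows the base plate with crop corners at (193,17), (434,44), (388,491) and (128,458). The peg top is near (397,315), the pivot near (344,248), the white dot near (362,246), and the blue plate's top edge runs from (167,436) to (258,446). I'll fit the stand pose from the corners.

Run:
```python
from h import *
from scipy.optimize import least_squares
cr=lambda u,v:(u/2.3+200,v/2.3+130)
C=[(193,17,.205,.1),(434,44,.205,-.1),(388,491,-.155,-.1),(128,458,-.155,.1)]
W=np.array([ray('top',*cr(u,v),.012)[:2] for u,v,_,_ in C]);L=np.array([c[2:] for c in C])
def T(p,l):
    c,s=np.cos(p[2]),np.sin(p[2]);return p[:2]+np.atleast_2d(l)@np.array([[c,s],[-s,c]])
r=least_squares(lambda p:(T(p,L)-W).ravel(),[.5,0,0]);p=r.x
print('stand',p,np.degrees(p[2]),'res',r.fun.reshape(-1,2).round(4))
np.save('stand.npy',p)
piv=T(p,[.02,-.045])[0];print('piv',piv, 'img', ray('top',*cr(344,248),.035))
pg=ray('top',*cr(397,313),.075)[:2];print('peg',pg,np.linalg.norm(pg-piv),'cam ang deg',(np.degrees(np.arctan2(*(pg-piv)[::-1])-p[2])-190)%360)
d=ray('top',*cr(362,246),.026)[:2];print('dot ang',np.degrees(np.arctan2(*(d-piv)[::-1])-p[2])+90, np.linalg.norm(d-piv))
for q in[(167,434),(258,444)]:print('plate',ray('top',*cr(*q),.07))
print('expected plate? tip ends side', [ray('side',u,v,.07) for u,v in[(229,254),(246,290)]])
print(proj('side',[*T(p,[-.155,-.1])[0],.012]),proj('side',[*T(p,[.205,-.1])[0],.012]))
for n,u,v in[('dropper',456,278),('white',456,202)]:print(n,ray('top',u,v,.04))
# peg positions
for a in range(20,195,20):
    print(a,T(p,np.array([.02,-.045])+.065*np.array([np.cos(np.radians(190+a)),np.sin(np.radians(190+a))]))[0].round(4))
```

```text
stand [ 0.60983152 -0.00195843 -0.10340618] -5.924737558094772 res [[ 0.0001  0.0004]
 [-0.0004 -0.0002]
 [ 0.     -0.0006]
 [ 0.0003  0.0004]]
piv [ 0.6250797  -0.04878249] img [ 0.62742478 -0.04878424  0.035     ]
peg [ 0.57233893 -0.0851274 ] 0.06405108444731064 cam ang deg 30.49637534438449
dot ang 28.43104543806829 0.015663077531858187
plate [0.48286697 0.07816483 0.07      ]
plate [0.47721959 0.01316201 0.07      ]
expected plate? tip ends side [array([0.48006584, 0.07528205, 0.07      ]), array([ 0.46502532, -0.0074214 ,  0.07      ])]
(np.float64(264.2747179566117), np.float64(346.7978802750212)) (np.float64(434.31313627554493), np.float64(258.51597353813787))
dropper [ 0.55938633 -0.23235809  0.04      ]
white [ 0.6950679 -0.2371671  0.04     ]
20 [ 0.5657 -0.0753]
40 [ 0.5784 -0.094 ]
60 [ 0.5967 -0.1072]
80 [ 0.6184 -0.1134]
100 [ 0.6409 -0.1118]
120 [ 0.6615 -0.1026]
140 [ 0.6777 -0.0869]
160 [ 0.6876 -0.0666]
180 [ 0.6899 -0.0442]
```

Run:
```python
from h import *
p=np.load('stand.npy')
def T(l):
    c,s=np.cos(p[2]),np.sin(p[2]);return p[:2]+np.array([[c,-s],[s,c]])@l
s=T([-.05,-.063]);print('start',s,s-telemetry.observe()['ee_pos'][:2])
for a in range(194,356,8):
    print(a,(T([.02+.067*np.cos(np.radians(a)),-.045+.067*np.sin(np.radians(a))])-s).round(4))
c,sn=np.cos(p[2]),np.sin(p[2])
for w in[(.48287,.07816),(.47722,.01316)]:print(np.array([[c,sn],[-sn,c]])@(np.array(w)-p[:2]))
```

```text
start [ 0.55359562 -0.0594608 ] [0.31888431 0.54618306]
194 [0.0051 0.0013]
202 [ 0.0071 -0.0079]
210 [ 0.0103 -0.0167]
218 [ 0.0147 -0.0249]
226 [ 0.0202 -0.0325]
234 [ 0.0267 -0.0392]
242 [ 0.0341 -0.0449]
250 [ 0.0422 -0.0496]
258 [ 0.0509 -0.0531]
266 [ 0.0599 -0.0553]
274 [ 0.0692 -0.0563]
282 [ 0.0786 -0.0559]
290 [ 0.0878 -0.0543]
298 [ 0.0967 -0.0514]
306 [ 0.1051 -0.0473]
314 [ 0.1128 -0.0421]
322 [ 0.1197 -0.0358]
330 [ 0.1257 -0.0286]
338 [ 0.1307 -0.0207]
346 [ 0.1345 -0.0122]
354 [ 0.137  -0.0032]
[-0.13455332  0.06658524]
[-0.13346371  0.00134924]
```

Call:
step_arm([
  [[0,0,-0.14,0.025,0.043,0.0,0.0],[0,0,-0.28,0.05,0.085,0.0,0.0],[0,0,-0.4,0.075,0.128,0.0,0.0],[0,0,-0.47,0.1,0.17,0.0,0.0],[0,0,-0.474,0.125,0.212,0.0,0.0]],
])

```text
time: 0.6
ee_pos: [0.3602, -0.3916, 0.241]
tcp_rot: [0.999, -0.053, -0.0, -0.001]
contact_force: [0.3, -0.8, 0.8]
grip_width: 0.146
```

Call:
step_arm([
  [[0,0,0,0.025,0.043,0.0,0.0],[0,0,0,0.05,0.086,0.0,0.0],[0,0,0,0.075,0.129,0.0,0.0],[0,0,0,0.1,0.172,0.0,0.0],[0,0,0,0.125,0.215,0.0,0.0]],
])

```text
time: 1.1
ee_pos: [0.4853, -0.1753, 0.2408]
tcp_rot: [0.999, -0.053, -0.0, -0.001]
contact_force: [0.3, -0.5, 0.6]
grip_width: -0.002
```

Call:
step_arm([
  [[0,0,0,0.025,0.043,-0.02,0.0],[0,0,0,0.05,0.086,-0.04,0.0],[0,0,0,0.068,0.117,-0.06,0.0],[0,0,0,0.068,0.117,-0.08,0.0],[0,0,0,0.068,0.117,-0.1,0.0]],
])

```text
time: 1.6
ee_pos: [0.5534, -0.056, 0.1394]
tcp_rot: [0.999, -0.051, -0.001, -0.001]
contact_force: [0.1, -1.2, -0.2]
grip_width: -0.001
```

Call:
step_arm([
  [[0,0,0,0.0,-0.0035,-0.02,0.0],[0,0,0,0.0,-0.0035,-0.04,0.0],[0,0,0,0,-0.0035,-0.06,0.0],[0,0,0,0,-0.0035,-0.083,0.0],[0,0,0,0,-0.0035,-0.083,0.0]],
])

```text
time: 2.1
ee_pos: [0.5503, -0.0593, 0.053]
tcp_rot: [0.999, -0.051, -0.004, -0.002]
contact_force: [-0.5, 0.2, -0.6]
grip_width: 0.003
```

Run:
```python
from h import *
a=snap('top','t1.png')[130:390,200:460];b=snap('side','s1.png')[180:360,200:460]
cv2.imwrite('pics/c1.png',np.hstack([cv2.resize(a,(400,400)),cv2.resize(b,(400,277)) if 0 else cv2.copyMakeBorder(cv2.resize(b,(400,277)),0,123,0,0,cv2.BORDER_CONSTANT)]))
```

```text
(no output)
```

View pics/c1.png

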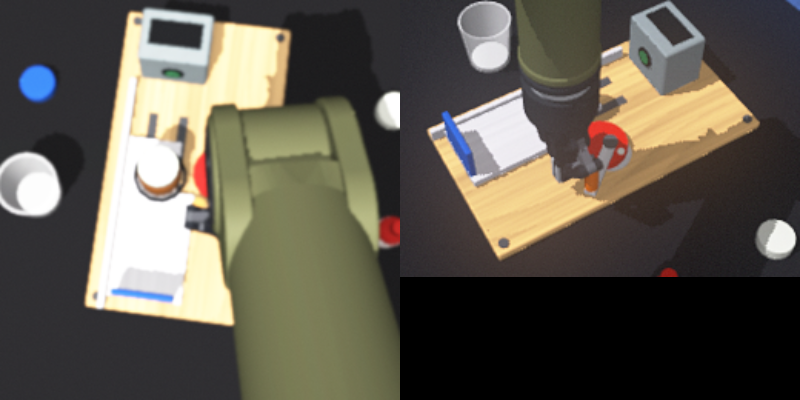

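The closed fingertips are down behind and left of the orange peg, clear of it. The bottle, head and roller are clear of the hand. I'll start pushing along the arc.

Call:
step_arm([
  [[0,0,0,0.008,0.001,0.001,0.0],[0,0,0,0.01,-0.007,0.002,0.0],[0,0,0,0.013,-0.0165,0.002,0.0],[0,0,0,0.0175,-0.025,0.002,0.0],[0,0,0,0.023,-0.0325,0.002,0.0]],
])

```text
time: 2.7
ee_pos: [0.5764, -0.093, 0.0585]
tcp_rot: [0.999, -0.051, -0.001, -0.001]
contact_force: [-1.5, 0.8, 0.0]
grip_width: 0.001
```

Call:
step_arm([
  [[0,0,0,0.004,-0.006,-0.002,0.0],[0,0,0,0.0115,-0.0115,-0.003,0.0],[0,0,0,0.0195,-0.016,-0.003,0.0],[0,0,0,0.028,-0.0195,-0.003,0.0],[0,0,0,0.037,-0.022,-0.003,0.0]],
])

```text
time: 3.2
ee_pos: [0.6139, -0.1152, 0.0553]
tcp_rot: [0.999, -0.051, -0.002, -0.002]
contact_force: [-1.6, 2.1, 0.1]
grip_width: -0.003
```

Run:
```python
from h import *
a=snap('top','t2.png')[130:390,200:460];b=snap('side','s2.png')[180:360,200:460]
cv2.imwrite('pics/c2.png',np.hstack([cv2.resize(a,(400,400)),cv2.copyMakeBorder(cv2.resize(b,(400,277)),0,123,0,0,cv2.BORDER_CONSTANT)]))
```

```text
(no output)
```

View pics/c2.png

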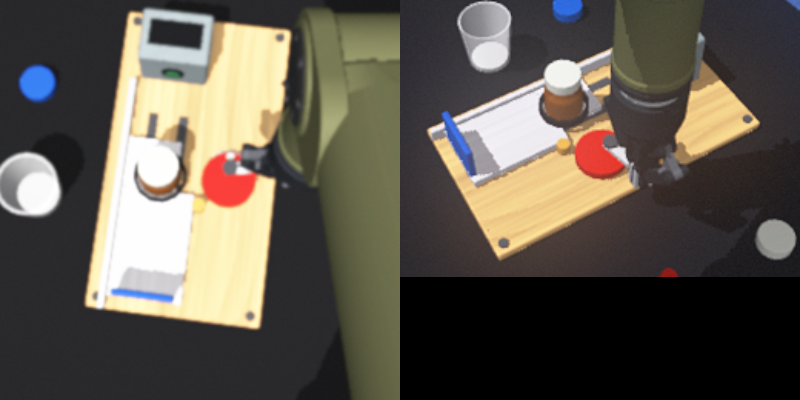

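The cam is turning; the dot at (232,155) now points forward, and the peg is hidden by the hand. I'll keep pushing round.

Call:
step_arm([
  [[0,0,0,0.009,-0.001,0,0.0],[0,0,0,0.0185,-0.0005,0,0.0],[0,0,0,0.0275,0.001,0,0.0],[0,0,0,0.0365,0.004,0,0.0],[0,0,0,0.045,0.008,0,0.0]],
])

```text
time: 3.8
ee_pos: [0.6599, -0.1058, 0.0552]
tcp_rot: [0.999, -0.051, -0.002, -0.002]
contact_force: [-5.5, 2.5, 0.3]
grip_width: -0.004
```

Run:
```python
from h import *
a=snap('top','t3.png')[130:390,200:460];b=snap('side','s3.png')[180:360,200:460]
cv2.imwrite('pics/c3.png',np.hstack([cv2.resize(a,(400,400)),cv2.copyMakeBorder(cv2.resize(b,(400,277)),0,123,0,0,cv2.BORDER_CONSTANT)]))
```

```text
(no output)
```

View pics/c3.png

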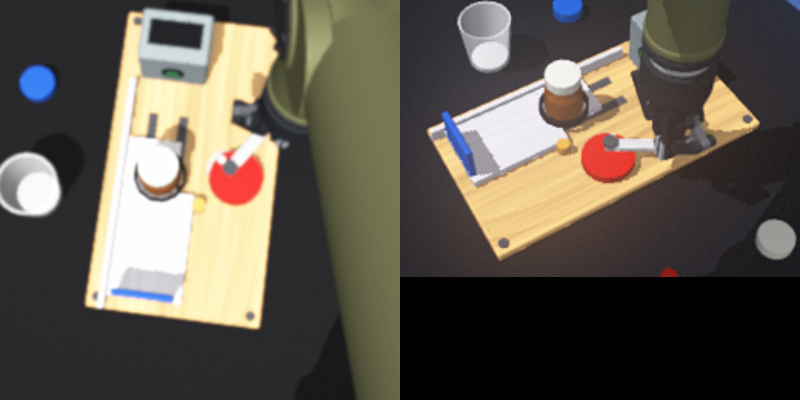

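Run:
```python
import cv2,numpy as np
a=cv2.imread('pics/t3.png')[200:270,310:400];b=cv2.imread('pics/s3.png')[240:300,300:410]
a=cv2.resize(a,(390,303),interpolation=2);b=cv2.resize(b,(390,213),interpolation=2)
cv2.imwrite('pics/c3b.png',np.hstack([a,cv2.copyMakeBorder(b,0,90,0,0,cv2.BORDER_CONSTANT)]))
```

```text
(no output)
```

View pics/c3b.png

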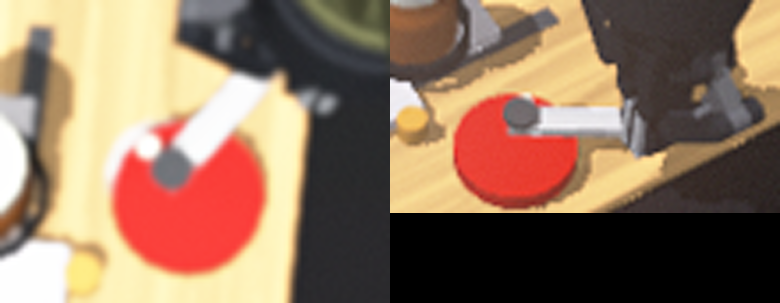

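The lever points about 41° right of forward, so the cam is at about 130°. The finger is now more behind the peg than beside it, so I'll back off and come at the peg from its right side to push it towards the carriage.

Call:
step_arm([
  [[0,0,0,-0.006,-0.0055,0,0.0],[0,0,0,-0.0095,-0.019,0,0.0],[0,0,0,0.001,-0.023,0,0.0],[0,0,0,0.0135,-0.0235,0,0.0],[0,0,0,0.014,-0.0235,0,0.0]],
])

```text
time: 4.4
ee_pos: [0.6761, -0.1316, 0.0558]
tcp_rot: [0.999, -0.052, 0.001, -0.001]
contact_force: [0.4, -0.1, 1.3]
grip_width: -0.001
```

Run:
```python
from h import *
a=snap('top','t4.png')[190:280,300:400];b=snap('side','s4.png')[230:310,300:410]
cv2.imwrite('pics/c4.png',np.hstack([cv2.resize(a,(400,360),interpolation=2),cv2.copyMakeBorder(cv2.resize(b,(400,291),interpolation=2),0,69,0,0,cv2.BORDER_CONSTANT)]))
```

```text
(no output)
```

View pics/c4.png

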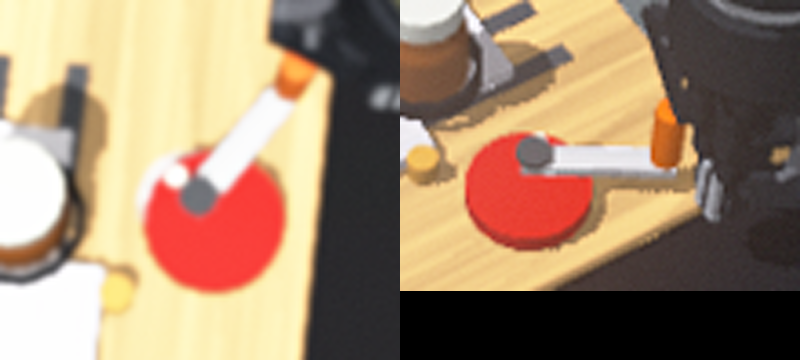

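The peg is now free and visible, with its top at about (374,209) in the full top picture.

```bash
cat >> h.py <<'E'
p=np.load('stand.npy');c_,s_=np.cos(p[2]),np.sin(p[2])
def toS(w):
    d=np.array(w[:2])-p[:2];return np.array([c_*d[0]+s_*d[1],-s_*d[0]+c_*d[1]])
E
python3 - <<'E'
from h import *
g=toS(ray('top',374.5,208.5,.072));print('peg',g)
r=g-[.02,-.045];print(np.hypot(*r),np.degrees(np.arctan2(r[1],r[0]))%360-190)
print('tool',toS(telemetry.observe()['ee_pos']))
E
```

```text
peg [ 0.07071692 -0.07999095]
0.061616333235816924 135.3971696363168
tool [ 0.07792604 -0.12090163]
```

Call:
step_arm([
  [[0,0,0,0.001,0.007,0,0.0],[0,0,0,0.002,0.014,0,0.0],[0,0,0,0.0035,0.02,0,0.0],[0,0,0,0.005,0.025,0,0.0],[0,0,0,0.006,0.03,0,0.0]],
])

```text
time: 5.0
ee_pos: [0.6815, -0.1007, 0.0559]
tcp_rot: [0.999, -0.051, 0.001, -0.001]
contact_force: [0.7, -2.0, -0.0]
grip_width: 0.002
```

Run:
```python
from h import *
a=snap('top','t5.png')[190:280,300:400];b=snap('side','s5.png')[230:310,300:410]
cv2.imwrite('pics/c5.png',np.hstack([cv2.resize(a,(400,360),interpolation=2),cv2.copyMakeBorder(cv2.resize(b,(400,291),interpolation=2),0,69,0,0,cv2.BORDER_CONSTANT)]))
print('tool',toS(telemetry.observe()['ee_pos']))
```

```text
tool [ 0.08099849 -0.08920853]
```

View pics/c5.png

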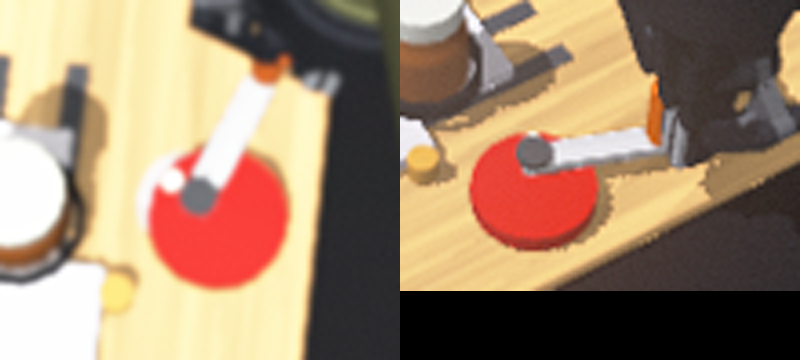

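Call:
step_arm([
  [[0,0,0,0.002,0.008,0,0.0],[0,0,0,0.004,0.016,0,0.0],[0,0,0,0.006,0.024,0,0.0],[0,0,0,0.0075,0.031,0,0.0],[0,0,0,0.008,0.034,0,0.0]],
])

```text
time: 5.6
ee_pos: [0.6887, -0.0629, 0.0554]
tcp_rot: [0.999, -0.049, -0.001, -0.002]
contact_force: [-1.1, -1.5, 0.7]
grip_width: 0.003
```

Run:
```python
from h import *
a=snap('top','t6.png')[190:280,300:400];b=snap('side','s6.png')[230:310,300:410]
cv2.imwrite('pics/c6.png',np.hstack([cv2.resize(a,(400,360),interpolation=2),cv2.copyMakeBorder(cv2.resize(b,(400,291),interpolation=2),0,69,0,0,cv2.BORDER_CONSTANT)]))
print('tool',toS(telemetry.observe()['ee_pos']))
```

```text
tool [ 0.08500813 -0.05292118]
```

View pics/c6.png

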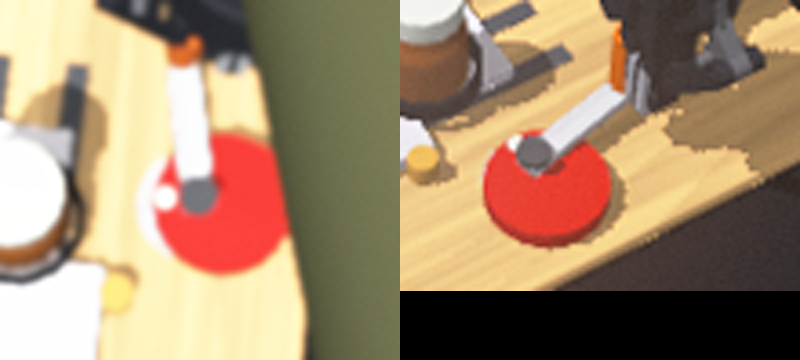

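Call:
step_arm([
  [[0,0,0,-0.0015,-0.015,0,0.0],[0,0,0,-0.003,-0.03,0,0.0],[0,0,0,-0.004,-0.04,0.03,0.0],[0,0,0,-0.005,-0.05,0.07,0.0],[0,0,0,-0.006,-0.06,0.12,0.0]],
])

```text
time: 6.2
ee_pos: [0.6812, -0.1265, 0.1737]
tcp_rot: [0.999, -0.051, -0.002, -0.002]
contact_force: [-0.4, -0.5, 0.8]
grip_width: 0.0
```

Call:
step_arm([
  [[0,0,0,-0.03,-0.03,0.02,0.0],[0,0,0,-0.06,-0.06,0.02,0.0],[0,0,0,-0.1,-0.08,0.02,0.0],[0,0,0,-0.14,-0.09,0.02,0.0],[0,0,0,-0.17,-0.09,0.02,0.0]],
])

```text
time: 6.7
ee_pos: [0.5075, -0.2214, 0.1936]
tcp_rot: [0.998, -0.055, -0.003, -0.002]
contact_force: [0.7, -0.7, 1.5]
grip_width: 0.0
```

Run:
```python
from h import *
a=snap('top','t7.png')[150:350,250:400];cv2.imwrite('pics/c7.png',cv2.resize(a,(450,600),interpolation=2))
b=snap('side','s7.png');cv2.imwrite('pics/c7s.png',cv2.resize(b[180:360,200:460],None,fx=3,fy=3))
```

```text
(no output)
```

View pics/c7.png

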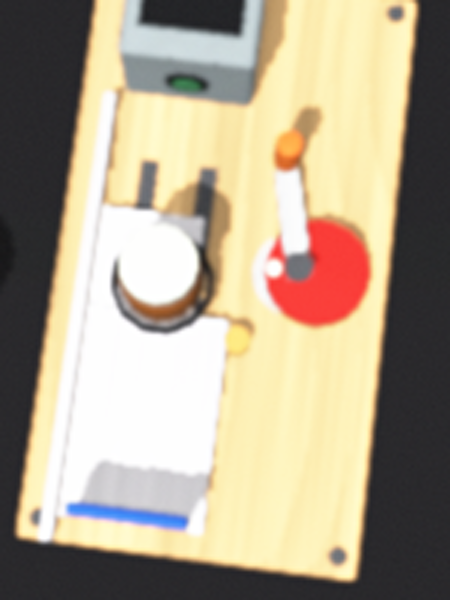

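View pics/c7s.png

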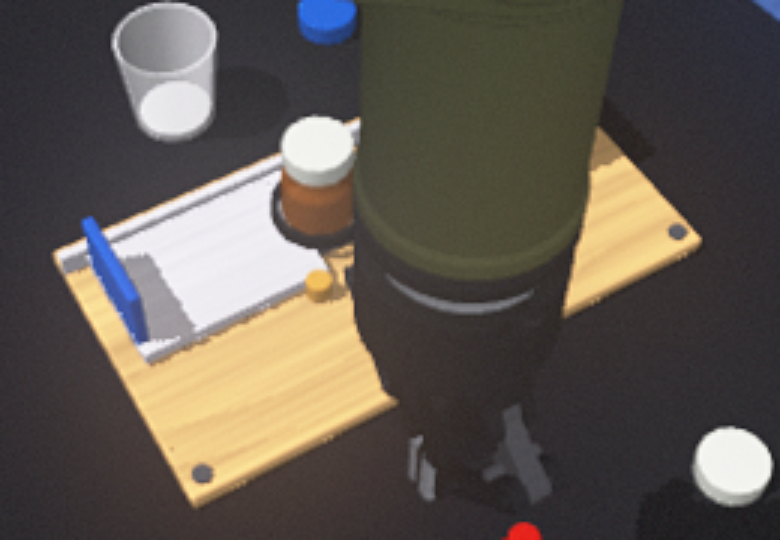

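Run:
```python
from h import *
im=cv2.imread('pics/t7.png')
for nm,u,v,z,o in[('peg',291,144,.075,190),('dot',274,268,.026,-90+180-180),('disc',319,272,.026,-90)]:
    g=toS(ray('top',250+(u+.5)/3-.5,150+(v+.5)/3-.5,z));r=g-[.02,-.045]
    print(nm,g,np.hypot(*r),np.degrees(np.arctan2(r[1],r[0])))
# red mask centroid/enclosing
h=cv2.cvtColor(im,cv2.COLOR_BGR2HSV)
m=((h[...,0]<4)|(h[...,0]>176))&(h[...,1]>150)&(h[...,2]>120);m[:, :300]=0;m[:,400:]=0
y,x=np.nonzero(m);print(len(x));(c,r)=cv2.minEnclosingCircle(np.c_[x,y].astype(np.float32));print(c,r,toS(ray('top',*c,.026)))
m=(h[...,0]>6)&(h[...,0]<14)&(h[...,1]>200)&(h[...,2]>150);m[:,:335]=0;m[:,360:]=0;m[:185]=0;m[215:]=0;y,x=np.nonzero(m);print(len(x),x.min(),x.max(),y.min(),y.max(),x.mean(),y.mean())
```

```text
peg [ 0.08311893 -0.03063839] 0.06473217852801649 12.818419754367902
dot [ 0.02017558 -0.0301497 ] 0.014851334712792118 89.32259387720777
disc [ 0.02104451 -0.05697524] 0.01202070711801148 -85.01513499870836
673
(355.401611328125, 240.51806640625) 16.90558433532715 [ 0.02058012 -0.05595297]
9 343 347 202 204 344.77777777777777 203.22222222222223
```

The cam reads about 182° (peg 183°, dot 179°, disc about 184°), so it is at its low point and the carriage hasn't moved. Next I move behind the blue plate.

Call:
step_arm([
  [[0,0,0,-0.02,0.045,0,0.0],[0,0,0,-0.035,0.09,0,0.0],[0,0,0,-0.0495,0.135,0,0.0],[0,0,0,-0.0495,0.18,0,0.0],[0,0,0,-0.0495,0.225,0,0.0]],
])

```text
time: 7.3
ee_pos: [0.4573, 0.0053, 0.1945]
tcp_rot: [0.998, -0.056, -0.002, -0.001]
contact_force: [1.4, -0.2, 1.2]
grip_width: -0.003
```

Call:
step_arm([
  [[0,0,0,0,0.02,0,0.0],[0,0,0,0,0.043,-0.01,0.0],[0,0,0,0,0.043,-0.03,0.0],[0,0,0,0,0.043,-0.05,0.0],[0,0,0,0,0.043,-0.07,0.0]],
])

```text
time: 7.8
ee_pos: [0.4583, 0.0479, 0.1243]
tcp_rot: [0.998, -0.056, -0.002, -0.001]
contact_force: [0.8, -1.2, 0.4]
grip_width: -0.002
```

Call:
step_arm([
  [[0,0,0,-0.003,0,-0.02,0.0],[0,0,0,-0.003,0,-0.04,0.0],[0,0,0,-0.003,0,-0.06,0.0],[0,0,0,-0.003,0,-0.07,0.0],[0,0,0,-0.003,0,-0.07,0.0]],
])

```text
time: 8.3
ee_pos: [0.4548, 0.0474, 0.0533]
tcp_rot: [0.998, -0.056, -0.003, -0.001]
contact_force: [-0.2, -0.4, 0.7]
grip_width: -0.0
```

Run:
```python
from h import *
b=snap('side','s8.png');cv2.imwrite('pics/c8s.png',cv2.resize(b[180:360,200:460],None,fx=3,fy=3))
print(toS(telemetry.observe()['ee_pos']))
```

```text
[-0.15856525  0.03341857]
```

View pics/c8s.png

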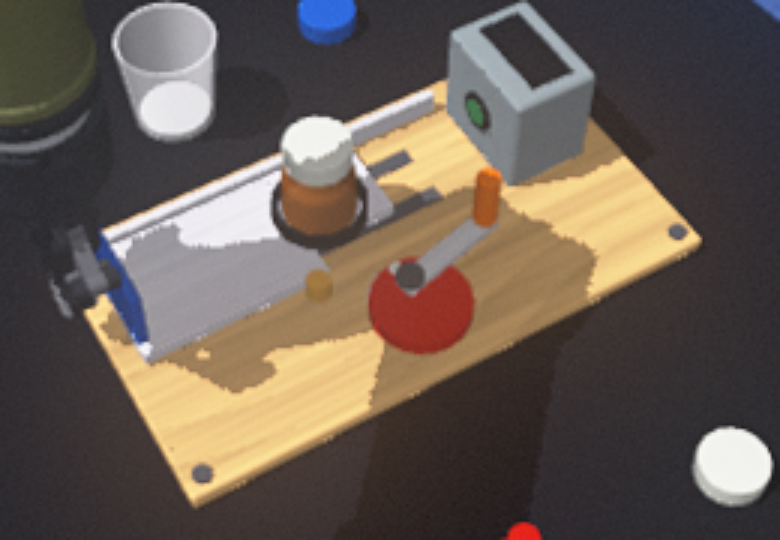

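The closed fingertips are behind the middle of the blue plate. I'll push slowly along the stand's +x.

Call:
step_arm([
  [[0,0,0,0.004,-0.0004,0,0.0],[0,0,0,0.008,-0.0008,0,0.0],[0,0,0,0.011,-0.0011,0,0.0],[0,0,0,0.014,-0.0014,0,0.0],[0,0,0,0.017,-0.0018,0,0.0]],
])

```text
time: 8.85
ee_pos: [0.4727, 0.0459, 0.0545]
tcp_rot: [0.998, -0.056, -0.002, -0.001]
contact_force: [-2.0, -0.5, 1.2]
grip_width: -0.004
```

Call:
step_arm([
  [[0,0,0,0.003,-0.0003,0,0.0],[0,0,0,0.006,-0.0006,0,0.0],[0,0,0,0.009,-0.0009,0,0.0],[0,0,0,0.012,-0.0012,0,0.0],[0,0,0,0.015,-0.0015,0,0.0]],
])

```text
time: 9.35
ee_pos: [0.4879, 0.0443, 0.0544]
tcp_rot: [0.998, -0.056, -0.002, -0.001]
contact_force: [-2.2, 0.3, 1.4]
grip_width: -0.002
```

Call:
step_arm([
  [[0,0,0,0.003,-0.0003,0,0.0],[0,0,0,0.006,-0.0006,0,0.0],[0,0,0,0.009,-0.0009,0,0.0],[0,0,0,0.012,-0.0012,0,0.0],[0,0,0,0.015,-0.0015,0,0.0]],
])

```text
time: 9.85
ee_pos: [0.5031, 0.0427, 0.0544]
tcp_rot: [0.998, -0.056, -0.002, -0.001]
contact_force: [-2.3, -0.7, 1.5]
grip_width: -0.003
```

Run:
```python
from h import *
b=snap('side','s9.png');cv2.imwrite('pics/c9s.png',cv2.resize(b[180:360,200:460],None,fx=3,fy=3))
print(toS(telemetry.observe()['ee_pos']))
```

```text
[-0.11017697  0.03345891]
```

View pics/c9s.png

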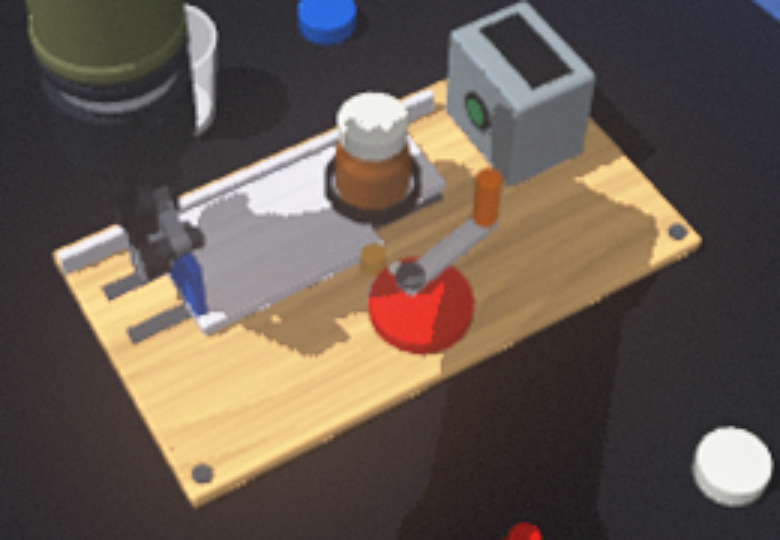

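The roller is passing the cam's low side and the bottle is upright. I'll continue.

Call:
step_arm([
  [[0,0,0,0.003,-0.0003,0,0.0],[0,0,0,0.006,-0.0006,0,0.0],[0,0,0,0.009,-0.0009,0,0.0],[0,0,0,0.012,-0.0012,0,0.0],[0,0,0,0.015,-0.0015,0,0.0]],
])

```text
time: 10.4
ee_pos: [0.5188, 0.0411, 0.0543]
tcp_rot: [0.998, -0.056, -0.002, -0.001]
contact_force: [-2.7, 0.1, 0.7]
grip_width: -0.004
```

Call:
step_arm([
  [[0,0,0,0.003,-0.0003,0,0.0],[0,0,0,0.006,-0.0006,0,0.0],[0,0,0,0.009,-0.0009,0,0.0],[0,0,0,0.012,-0.0012,0,0.0],[0,0,0,0.015,-0.0015,0,0.0]],
])

```text
time: 10.9
ee_pos: [0.534, 0.0395, 0.0543]
tcp_rot: [0.998, -0.056, -0.002, -0.001]
contact_force: [-2.4, -0.0, 0.5]
grip_width: 0.002
```

Call:
step_arm([
  [[0,0,0,0.002,-0.0002,0,0.0],[0,0,0,0.004,-0.0004,0,0.0],[0,0,0,0.006,-0.0006,0,0.0],[0,0,0,0.008,-0.0008,0,0.0],[0,0,0,0.009,-0.0009,0,0.0]],
])

```text
time: 11.4
ee_pos: [0.5433, 0.0385, 0.0544]
tcp_rot: [0.998, -0.056, -0.002, -0.001]
contact_force: [-2.3, -1.1, 1.4]
grip_width: 0.001
```

Run:
```python
from h import *
b=snap('side','s10.png');cv2.imwrite('pics/c10s.png',cv2.resize(b[180:360,200:460],None,fx=3,fy=3))
print(toS(telemetry.observe()['ee_pos']))
```

```text
[-0.07025395  0.03335734]
```

View pics/c10s.png

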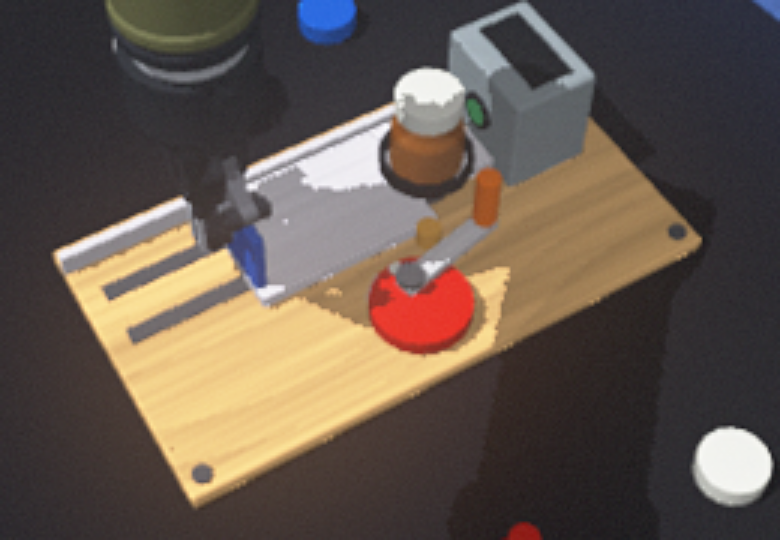

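Travel is about 75 mm. I'll creep forward until the force rises at the stop.

Call:
step_arm([
  [[0,0,0,0.001,-0.0001,0,0.0],[0,0,0,0.002,-0.0002,0,0.0],[0,0,0,0.003,-0.0003,0,0.0],[0,0,0,0.004,-0.0004,0,0.0]],
])

```text
time: 11.85
ee_pos: [0.5443, 0.0384, 0.0543]
tcp_rot: [0.998, -0.056, -0.005, -0.001]
contact_force: [-13.0, 0.3, 9.9]
grip_width: -0.001
```

Call:
step_arm([
  [[0,0,0,0.001,-0.0001,0,0.0],[0,0,0,0.0015,-0.0001,0,0.0],[0,0,0,0.002,-0.0002,0,0.0]],
])

```text
time: 12.15
ee_pos: [0.5442, 0.0384, 0.0542]
tcp_rot: [0.998, -0.056, -0.008, -0.0]
contact_force: [-10.3, -0.2, 7.7]
grip_width: 0.003
```

The force rose to 13 N with no further travel, so this is the stop. I'll back off, lift away, and check from above.

Call:
step_arm([
  [[0,0,0,-0.005,0.0005,0,0.0],[0,0,0,-0.02,0.002,0,0.0],[0,0,0,-0.04,0.004,0,0.0],[0,0,0,-0.055,0.006,0.03,0.0],[0,0,0,-0.065,0.007,0.07,0.0]],
])

```text
time: 12.65
ee_pos: [0.4772, 0.0457, 0.1233]
tcp_rot: [0.998, -0.056, -0.009, -0.001]
contact_force: [1.0, -1.1, 0.6]
grip_width: -0.004
```

Call:
step_arm([
  [[0,0,0,0,-0.03,0.04,0.0],[0,0,0,0,-0.075,0.08,0.0],[0,0,0,0,-0.12,0.1,0.0],[0,0,0,0,-0.165,0.1,0.0],[0,0,0,0,-0.2,0.1,0.0]],
])

```text
time: 13.15
ee_pos: [0.4783, -0.1581, 0.2254]
tcp_rot: [0.998, -0.057, -0.006, 0.001]
contact_force: [0.7, -0.3, -0.6]
grip_width: -0.0
```

Run:
```python
from h import *
a=snap('top','t11.png')[130:330,230:430];cv2.imwrite('pics/c11.png',cv2.resize(a,(600,600),interpolation=2))
b=snap('side','s11.png');cv2.imwrite('pics/c11s.png',b)
```

```text
(no output)
```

View pics/c11.png

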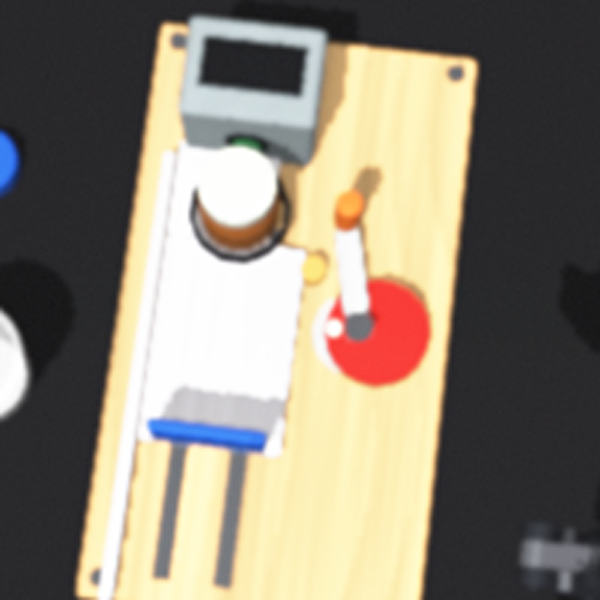

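View pics/c11s.png

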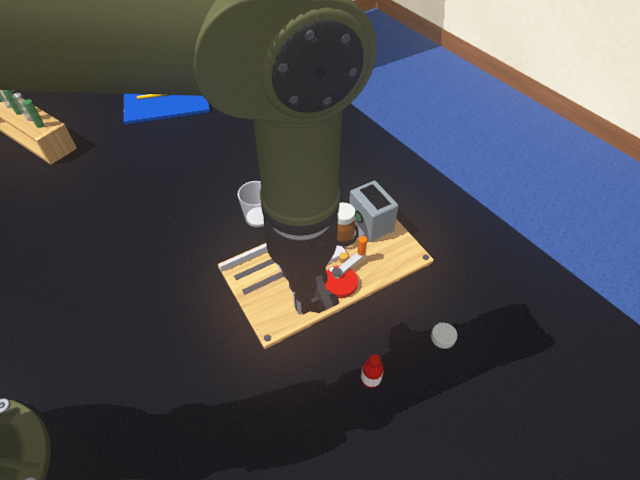

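Run:
```python
from h import *
for u,v in[(150,421),(267,434),]:print('plate now',toS(ray('top',230+u/3,130+v/3,.07)))
for u,v in[(68,504),(187,517)]:print('plate before, same edge',toS(ray('top',250+u/3,150+v/3,.07)))
for u,v in[(238,190)]:print('cap',toS(ray('top',230+u/3,130+v/3,.09)))
print('cap before',toS(ray('top',250+159/3,150+264/3,.09)))
for nm,u,v,z in[('peg',349,204,.075),('dot',333,328,.026)]:
    r=toS(ray('top',230+u/3,130+v/3,z))-[.02,-.045];print(nm,np.degrees(np.arctan2(r[1],r[0])))
```

```text
plate now [-0.05410139  0.06566358]
plate now [-5.32859164e-02  8.01335415e-05]
plate before, same edge [-0.13343149  0.06665538]
plate before, same edge [-0.13229776  0.00123679]
cap [0.07860684 0.03276598]
cap before [0.0013987  0.03338926]
peg 13.382511348803895
dot 91.65423174560259
```

```bash
python3 -c "
from plant import bot
print(bot.job_done())"
```

```text
the job is handed in; nothing more can be done
None
```

I turned the red cam to its low point with the closed fingertips. I then pushed the blue plate slowly until the carriage reached its stop, took the hand away and handed the job in at about 13 s.

- **Cam:** before the carriage push, the peg put the cam at 183°, the disc at about 185° and the dot at 179°, against a target of 180°. After the push the peg read 183° and the dot 182°. These disagree by a few degrees because I read the pixels by eye.
- **Carriage:** the force rose from about 2 N to 13 N and the carriage stopped moving. Before and after pictures of the plate's edge give 79 mm of travel, against 80 mm. The bottle cap's shift reads 77 mm, again by eye.
- **Bottle and other items:** the bottle stands upright in its ring at the reading head. The dropper bottle and white cap sit where they were in the side picture. The cup and blue cap are only partly visible in the last pictures, so I did not fully check them, but the hand never went near them.
- **Change of approach:** at about 130° of cam turn the finger had slipped behind the peg. I backed it off and pushed from the peg's right side for the rest.

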